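Stamp a cake tag with the larger plunger embosser

TASK

Two blue plastic plunger embossers stand on card cake tags on the counter. Stamp the tag under the larger embosser: press its plunger head from above right down to its stop, keep it down for about a second, then let go so that it springs back up. Leave that embosser standing upright in its place, and do not touch the smaller one.

Things in the scene. Friction and masses are not known exactly. Their poses are not given: they have to be found in the camera images.
- big_embosser: The larger embosser, loose, blue plastic, 0.25 kg, round about z (up): flared foot 72 mm across, barrel to 78 mm height (collar 58 mm across), above it a 19 mm stem and flat head; 114 mm tall. Origin: centre of the foot's underside, 15 mm above the counter on a card tag on a 110 mm square fixed tile. It is on the robot's left or right; things up to 50 mm tall lie around, taller at the edges
- big_head (a point): Centre of the flat top of the larger embosser's plunger head, a disc 48 mm in diameter and 14 mm thick; 114 mm above the embosser's foot (129 mm above the counter) at rest, and it moves down with the plunger
- big_plunger (a joint): How far the larger embosser's plunger is pressed straight down, in m: 0 at rest (up), 0.020 at its stop. The spring pushes back with about 2 N at the start and 6 N at the stop, and lifts the plunger again on release
- small_embosser: The smaller embosser, of the same shape and colour, to be left alone: loose, foot 50 mm in diameter, head 28 mm in diameter, 68 mm tall in all. Origin: centre of the foot's underside, 15 mm above the counter on a like tag and tile
Things that resemble listed ones, but are neither listed nor needed, are in the scene too. Leave any red look-alike of the big_embosser alone.

How it is judged:
By the outcome, as a careful person would: the job done as asked, in the order asked, and still so for the second after the job is handed in, with the robot touching nothing.
It also fails if it takes over 32 s, if anything falls off the work surface, if the arm or the gripper's body presses on something with over 40 N, if the wrist force passes 120 N, or if a joint passes its speed limit or range.

ROBOT

A 7-joint arm with a two-finger parallel gripper is mounted at the origin on the work surface. World frame = base frame: x ahead of the robot, y to its left, z up, the work surface at z = 0. Lengths are in m, angles in rad, forces in N, time in s.
With the tool pointing down it reaches from about 0.4 to 0.85 m from the base axis. Payload 4.5 kg.
Tool frame: the origin (TCP) lies midway between the tips of the shut fingers; the grasp point (between the pads) lies 19 mm behind it; z points along the fingers, y is the direction in which the jaws open and shut (so a half turn about z gives the same grasp; the last joint's range is limited). The gripper opens to 88 mm and grips with 3 to 60 N. Pads are 18 mm wide; open, the fingers measure 123 mm over their backs; the gripper's body (75 mm by 187 mm) begins 45 mm behind the grasp point.
Start: joints at [-1.199, 0.689, -0.195, 1.565, 0.157, 0.902, -0.215], TCP at [0.207, 0.59, 0.206] pointing down, gripper open.
Joint ranges: [-3.01, 3.01], [-0.46, 2.08], [-1.47, 1.51], [0.13, 2.56], [-1, 4.14], [0.04, 2.09], [-2.66, 2.66]. Speed limits (rad/s): [2.57, 2.57, 3.14, 3.14, 3.14, 3.14, 3.14].

INTERFACE

Orientations are given as a unit quaternion [x, y, z, w].
In Python, from plant import r gives the robot as it stands. The module is installed in compiled form; this text tells all that it offers.
- The arm moves only by the shell command python3 -m jog 'ROWS' [FORCE]. ROWS is JSON, a list of rows, each an object with "translation": the shift along the tool's x, y, z in units of 40 mm (1.0 is 40 mm), a list of three; "twist": the turn about the tool's z in units of 6 degrees (1.0 is 6 degrees); "claw": the opening in per cent of the stroke, from 0 (shut) to 100 (fully open). A call has 1 to 20 rows; each row shifts and turns the commanded pose from where the row before left it, along the tool's axes as they then stand; what a row does not reach is not made up. A row lasts 1/12 s, in which the tool goes at most 41.7 mm and 7.16 degrees, less where a joint would pass 70% of its speed; a pose out of reach is approached as far as the arm can. A call is refused whole if a number of a shift passes 1 or a number of a turn 1, either way. A call with a gripper value outside its range is refused whole. The fingers move at their own pace and stop on an object; FORCE is the grip in N (left out, the last holds). Time passes only in rows, so rows that do not move let the fingers close. It gives the time, the measured TCP pose, the force and the opening at its end, in the units of the state.
- r.get_state(): the state, without advancing time (a new reading comes with each control period).
- r.snapshot(name): name is "scene" or "side" or "wrist"; returns a dict with "img" (400x640x3 uint8, red, green, blue), "fx", "fy", "cx", "cy" (pixels), "dist_coeffs" ([k1, k2, p1, p2, k3] as OpenCV has them; the pictures are not rectified), "origin" and "rotation" of the camera in the world; the wrist camera has in their place "T_tool_cam" (4x4, takes a point from camera to tool coordinates, whose origin is the TCP and whose axes are the flange's). Camera axes: x right, y up, looking along -z (the intrinsics and any distortion apply to the point x, -y, -z); pixel columns grow to the right and rows downward; lengths in m; the calibration is good to about 2 mm. A picture is of the moment at which its call begins: read the wrist's pose just before it. There is no depth.
- r.finish_job(): hands the job in, once; it reports no verdict.
Trained networks look in the newest picture that a camera, given by its name, has taken for a name from the list of things; names that differ only in an ending like _2 or _b are one class to them, and where a whole thing is asked for, a point or a joint stands for the part that bears it (a point fixed in the world has none). Each returns a list of dicts, best first, with "confidence" (0 to 1); they miss things now and then, are a little off and sometimes report something else, mostly with a low value. They report only what shows in the picture. A call takes as long as a camera call. They do not tell look-alikes from the thing itself.
- r.spot_in(label, camera): "rect" ([left, top, right, bottom] in pixels, round what is visible of it).
- r.spot_point(label, camera): "location" ([row, column] in pixels: a listed point, or the origin of a listed thing).
The state is a dict: "clock": time; "q": joint angles; "qd": joint speeds; "joint_torque": joint torques, N m; "tool_pos": TCP position; "eef_rot": TCP orientation; "contact_force": force on the tool from outside, world axes, zero at the start; "moment": the same for the moment, N m; "opening": opening from 0.0 (shut) to 1.0 (fully open).
Only numpy, scipy, OpenCV 4.12 (cv2) and the standard library are available. Lean on these libraries where they do the work, as an engineer would, in place of code of your own. Each camera call takes 0.05 s, during which the arm holds its last target. There are 200 camera calls.

## Working session

There is one attempt and no reset: what is moved stays moved. The work goes in short steps, Python scripts to look and compute and a shell command to move; the robot and the scene stay as the last step left them, time stands still between calls to the robot, and variables do not carry over. Pictures are saved under pics/ and viewed, about 8 in all and at most 12, crops included, and the job is handed in when it is done.

```bash
mkdir -p pics
cat > h.py <<'E'
import numpy as np, cv2
from plant import r
from scipy.spatial.transform import Rotation as R
def pose(s):
    T=np.eye(4);T[:3,:3]=R.from_quat(s["eef_rot"]).as_matrix();T[:3,3]=s["tool_pos"];return T
def snap(n):
    s=r.get_state();c=r.snapshot(n)
    if n=="wrist":
        T=pose(s)@np.array(c["T_tool_cam"]);c["origin"]=T[:3,3];c["rotation"]=T[:3,:3]
    c["origin"]=np.array(c["origin"]);c["rotation"]=np.array(c["rotation"]);return c
def ray(c,row,col):
    K=np.array([[c["fx"],0,c["cx"]],[0,c["fy"],c["cy"]],[0,0,1]])
    p=cv2.undistortPoints(np.array([[[col,row]]],float),K,np.array(c["dist_coeffs"]))[0,0]
    return c["rotation"]@np.array([p[0],-p[1],-1.])
def at_z(c,row,col,z):
    d=ray(c,row,col);o=c["origin"];return o+d*(z-o[2])/d[2]
def save(c,n,crop=None,k=1):
    im=c["img"][:,:,::-1]
    if crop: t,b,l,rr=crop;im=im[t:b,l:rr]
    cv2.imwrite(f"pics/{n}.png",cv2.resize(np.ascontiguousarray(im),None,fx=k,fy=k))
E
python3 - <<'E'
from h import *
np.set_printoptions(precision=3,suppress=True)
s=r.get_state();print(s["clock"],s["tool_pos"],s["eef_rot"],s["contact_force"])
ims=[]
for n in ["scene","side","wrist"]:
    c=snap(n);save(c,n+"0")
    print(n,c["origin"])
    for l,z in [("big_head",.129),("small_embosser",.015),("big_embosser",.015)]:
        for p in r.spot_point(l,n)[:4]: print(l,np.round(p["location"]),round(p["confidence"],2),at_z(c,*p["location"],z))
        for p in r.spot_in(l,n)[:4]: print("  rect",np.round(p["rect"]),round(p["confidence"],2))
E
```

```text
0.0 [0.207 0.589 0.205] [ 0.168  0.986 -0.001 -0.   ] [-0.068 -0.376  0.101]
scene [ 1.026 -0.248  1.025]Traceback (most recent call last):
  File "<stdin>", line 9, in <module>
  File "h.py", line 16, in at_z
    d=ray(c,row,col);o=c["origin"];return o+d*(z-o[2])/d[2]
  File "h.py", line 14, in ray
    return c["rotation"]@np.array([p[0],-p[1],-1.])
           ~~~~~~~~~~~~~^~~~~~~~~~~~~~~~~~~~~~~~~~~
ValueError: matmul: Input operand 1 has a mismatch in its core dimension 0, with gufunc signature (n?,k),(k,m?)->(n?,m?) (size 3 is different from 4)
```

View pics/scene0.png

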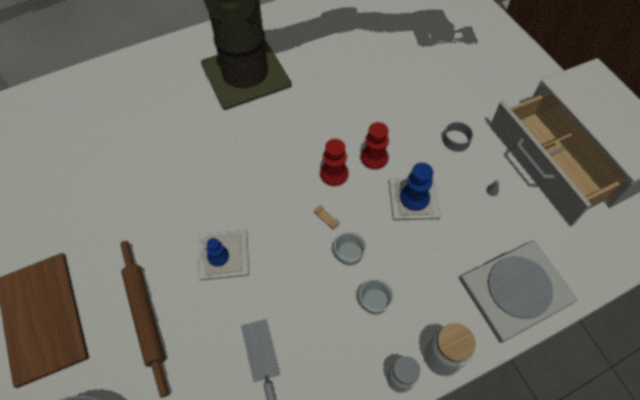

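The scene picture shows the big blue embosser at about (col 420, row 185), its head at (421,170). The small blue one is at (217,250), and two red look-alikes are at (335,160) and (376,145). The rotation turns out to be a quaternion, so I'll fix the helper.

```bash
sed -i 's/c\["rotation"\]=np.array(c\["rotation"\]);return c/c["rotation"]=np.array(c["rotation"])\n    if c["rotation"].size==4: c["rotation"]=R.from_quat(c["rotation"]).as_matrix()\n    return c/; s/    c\["origin"\]=np.array(c\["origin"\]);/    c["origin"]=np.array(c["origin"]);/' h.py
python3 - <<'E'
from h import *
np.set_printoptions(precision=3,suppress=True)
for n in ["scene","side","wrist"]:
    c=snap(n);save(c,n+"1")
    if n=="scene": save(c,"crop1",(110,290,190,470),2.8)
    print(n,c["origin"])
    for l,z in [("big_head",.129),("small_embosser",.015),("big_embosser",.015)]:
        for p in r.spot_point(l,n)[:4]: print(l,np.round(p["location"]),round(p["confidence"],2),at_z(c,*p["location"],z))
        for p in r.spot_in(l,n)[:4]: print("  rect",np.round(p["rect"]),round(p["confidence"],2))
E
```

```text
scene [ 1.026 -0.248  1.025]
big_head [129. 376.] 0.87 [0.425 0.175 0.129]
big_head [170. 424.] 0.6 [0.568 0.216 0.129]
big_head [146. 332.] 0.55 [0.424 0.063 0.129]
big_head [196. 414.] 0.33 [0.615 0.162 0.129]
  rect [410. 162. 431. 187.] 0.95
  rect [368. 122. 391. 143.] 0.81
  rect [322. 140. 348. 157.] 0.56
small_embosser [253. 216.] 0.59 [ 0.504 -0.258  0.015]
  rect [207. 240. 226. 267.] 0.9
big_embosser [198. 414.] 0.81 [0.569 0.211 0.015]
big_embosser [160. 374.] 0.78 [0.429 0.179 0.015]
big_embosser [176. 334.] 0.77 [0.43  0.068 0.015]
  rect [320. 139. 350. 191.] 0.89
  rect [398. 162. 433. 209.] 0.6
  rect [360. 122. 389. 172.] 0.59
side [0.403 0.703 0.768]
big_head [261. 282.] 0.74 [0.566 0.207 0.129]
big_head [229. 367.] 0.68 [0.419 0.094 0.129]
big_head [271. 362.] 0.59 [0.416 0.201 0.129]
  rect [350. 263. 375. 286.] 0.96
  rect [268. 255. 297. 276.] 0.86
  rect [358. 220. 383. 240.] 0.72
small_embosser [164. 345.] 0.88 [ 0.51  -0.255  0.015]
  rect [339. 140. 355. 169.] 0.76
  rect [269. 254. 295. 278.] 0.73
big_embosser [303. 362.] 0.87 [0.41  0.193 0.015]
big_embosser [298. 287.] 0.83 [0.561 0.211 0.015]
big_embosser [264. 367.] 0.68 [0.41  0.09  0.015]
  rect [270. 251. 305. 315.] 0.65
  rect [346. 259. 379. 318.] 0.62
wrist [0.145 0.612 0.384]
```

View pics/crop1.png

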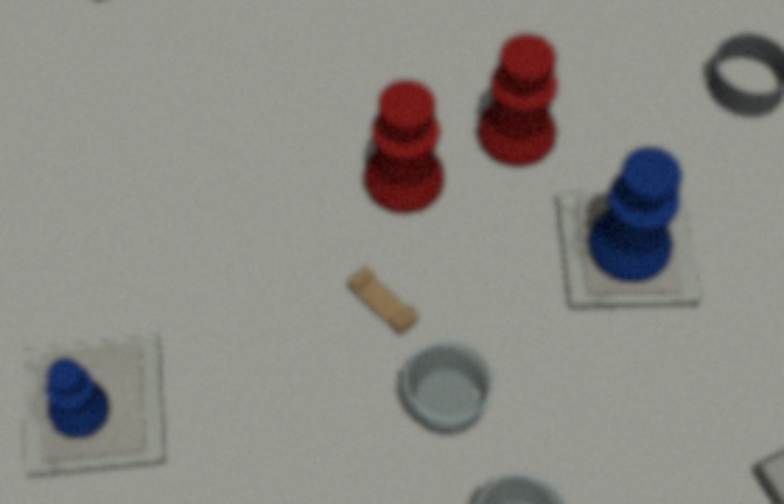

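View pics/side1.png

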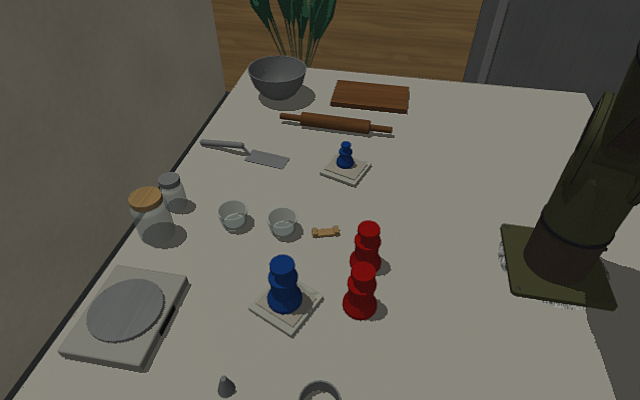

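The crop settles which one it is. Candidates are the blue one at (420,185) on a tile, the reds at (335,160) and (376,145), and the small blue one at (217,250). Big blue is the target, being blue, large and on a tile; both cameras put it near (0.566, 0.210). Next I'll check the path past the drawer box.

Run:
```python
from h import *
np.set_printoptions(precision=3,suppress=True)
c=snap("scene")
for p in [(222,580),(110,492),(62,605),(80,540),(215,580)]: print(p,at_z(c,*p,0),at_z(c,*p,.1))
s=r.get_state();T=pose(s);print(T)
print((T[:3,:3].T@(np.array([.567,.210,.205])-T[:3,3]))/.04)
```

```text
(222, 580) [0.789 0.546 0.   ] [0.812 0.468 0.1  ]
(110, 492) [0.411 0.555 0.   ] [0.471 0.477 0.1  ]
(62, 605) [0.398 0.993 0.   ] [0.46  0.872 0.1  ]
(80, 540) [0.376 0.753 0.   ] [0.44  0.655 0.1  ]
(215, 580) [0.774 0.559 0.   ] [0.799 0.48  0.1  ]
[[-0.943  0.331  0.     0.207]
 [ 0.331  0.943  0.     0.59 ]
 [ 0.     0.    -1.     0.206]
 [ 0.     0.     0.     1.   ]]
[-11.635  -5.975   0.026]
```

```bash
python3 -m jog '[{"translation":[-0.6,-0.3,0],"twist":0,"claw":0},{"translation":[-0.6,-0.3,0],"twist":0,"claw":0},{"translation":[-0.6,-0.3,0],"twist":0,"claw":0},{"translation":[-0.6,-0.3,0],"twist":0,"claw":0},{"translation":[-0.6,-0.3,0],"twist":0,"claw":0},{"translation":[-0.6,-0.3,0],"twist":0,"claw":0},{"translation":[-0.6,-0.3,0],"twist":0,"claw":0},{"translation":[-0.6,-0.3,0],"twist":0,"claw":0},{"translation":[-0.6,-0.3,0],"twist":0,"claw":0},{"translation":[-0.6,-0.3,0],"twist":0,"claw":0},{"translation":[-0.6,-0.3,0],"twist":0,"claw":0},{"translation":[-0.6,-0.3,0],"twist":0,"claw":0},{"translation":[-0.6,-0.3,0],"twist":0,"claw":0},{"translation":[-0.6,-0.3,0],"twist":0,"claw":0},{"translation":[-0.6,-0.3,0],"twist":0,"claw":0},{"translation":[-0.6,-0.3,0],"twist":0,"claw":0},{"translation":[-0.6,-0.4,0],"twist":0,"claw":0},{"translation":[-0.6,-0.4,0],"twist":0,"claw":0},{"translation":[0,0,0],"twist":0,"claw":0},{"translation":[0,0,0],"twist":0,"claw":0}]' 20
python3 - <<'E'
from h import *
np.set_printoptions(precision=3,suppress=True)
s=r.get_state();T=pose(s);print(s["clock"],s["tool_pos"],s["contact_force"],s["opening"])
for n in ["wrist","side","scene"]:
    c=snap(n);save(c,n+"2");print(n)
    for l,z in [("big_head",.129),("big_embosser",.015)]:
        for p in r.spot_point(l,n)[:3]:
            w=at_z(c,*p["location"],z);print(l,np.round(p["location"]),round(p["confidence"],2),w,"tool units",T[:3,:3].T@(w-T[:3,3])/.04)
        for p in r.spot_in(l,n)[:3]: print("  rect",np.round(p["rect"]),round(p["confidence"],2))
E
```

```text
clock: 2.87
tool_pos: [0.5417, 0.2331, 0.2059]
eef_rot: [0.17, 0.985, -0.0, 0.0]
contact_force: [0.0, 0.6, 0.2]
opening: 0.006
2.8667 [0.542 0.233 0.206] [0.01  0.613 0.192] 0.006192036345491395
wrist
big_head [114.  91.] 0.96 [0.419 0.086 0.129] tool units [ 1.648 -4.485  1.923]
big_head [ 58. 213.] 0.73 [0.416 0.192 0.129] tool units [ 2.616 -2.007  1.921]
big_head [235. 309.] 0.59 [0.568 0.211 0.129] tool units [-0.797 -0.296  1.923]
  rect [ 67.  83. 127. 143.] 0.98
  rect [283. 203. 339. 247.] 0.68
  rect [185.  29. 250.  94.] 0.59
big_embosser [115. 157.] 0.92 [0.42  0.081 0.015] tool units [ 1.6   -4.6    4.773]
big_embosser [194. 314.] 0.88 [0.562 0.214 0.015] tool units [-0.63  -0.279  4.772]
big_embosser [ 74. 249.] 0.66 [0.416 0.194 0.015] tool units [ 2.636 -1.981  4.771]
  rect [282. 166. 345. 244.] 0.57
  rect [187.  29. 281. 108.] 0.56
  rect [ 62.  79. 189. 145.] 0.56
side
big_head [228. 368.] 0.91 [0.418 0.092 0.129] tool units [ 1.734 -4.361  1.923]
big_head [262. 282.] 0.81 [0.567 0.209 0.129] tool units [-0.796 -0.362  1.923]
big_head [268. 361.] 0.63 [0.418 0.196
[... 498 characters left out ...]
cene
big_head [169. 421.] 0.92 [0.562 0.212 0.129] tool units [-0.667 -0.33   1.922]
big_head [127. 378.] 0.74 [0.419 0.182 0.129] tool units [ 2.47  -2.223  1.922]
big_head [147. 331.] 0.56 [0.425 0.06  0.129] tool units [ 1.3   -5.056  1.924]
  rect [364. 122. 390. 142.] 0.84
  rect [410. 161. 432. 182.] 0.68
  rect [322. 139. 349. 161.] 0.62
big_embosser [174. 335.] 0.91 [0.427 0.072 0.015] tool units [ 1.352 -4.746  4.774]
big_embosser [157. 374.] 0.85 [0.423 0.182 0.015] tool units [ 2.37  -2.183  4.772]
big_embosser [200. 414.] 0.65 [0.572 0.208 0.015] tool units [-0.922 -0.325  4.773]
  rect [321. 142. 350. 188.] 0.97
  rect [400. 161. 432. 212.] 0.95
  rect [363. 121. 387. 173.] 0.84
```

View pics/wrist2.png

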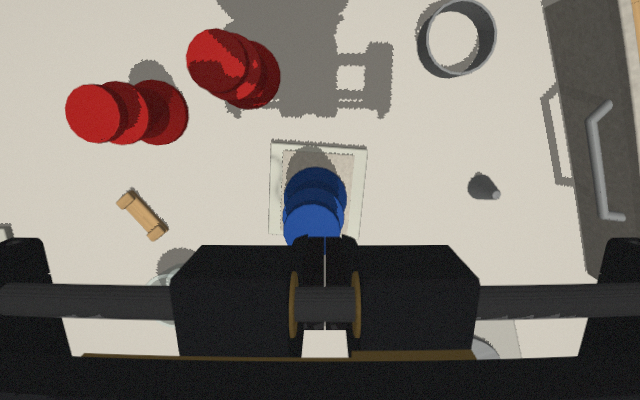

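The wrist view shows the big blue head at about (311,230), partly behind the shut fingers, with the reds well off to the left. All cameras agree on (0.566, 0.210), so I'll centre on that and go down to just above the head.

```bash
python3 -m jog '[{"translation":[-0.4,-0.17,0],"twist":0,"claw":0},{"translation":[-0.37,-0.16,0],"twist":0,"claw":0},{"translation":[0,0,0.4],"twist":0,"claw":0},{"translation":[0,0,0.4],"twist":0,"claw":0},{"translation":[0,0,0.4],"twist":0,"claw":0},{"translation":[0,0,0.3],"twist":0,"claw":0},{"translation":[0,0,0.15],"twist":0,"claw":0},{"translation":[0,0,0],"twist":0,"claw":0},{"translation":[0,0,0],"twist":0,"claw":0}]'
python3 - <<'E'
from h import *
c=snap("side");save(c,"side3",(150,350,200,440),3)
E
```

```text
clock: 4.37
tool_pos: [0.5653, 0.2127, 0.1402]
eef_rot: [0.168, 0.986, 0.0, 0.0]
contact_force: [0.1, -0.4, 0.2]
opening: 0.006
```

View pics/side3.png

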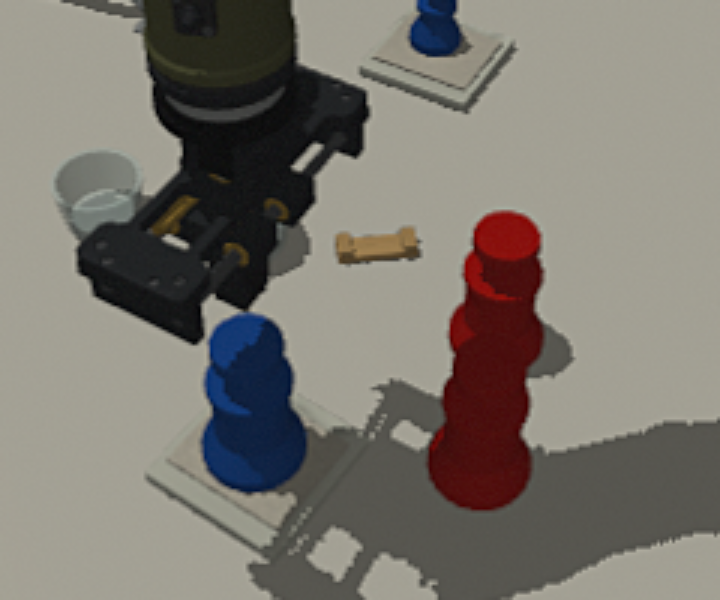

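The tips show close above the head. I'll project the measured TCP into this view to check that they're centred.

Run:
```python
from h import *
s=r.get_state()
def proj(c,P):
    p=c["rotation"].T@(np.array(P)-c["origin"]);K=np.array([[c["fx"],0,c["cx"]],[0,c["fy"],c["cy"]],[0,0,1]])
    return cv2.projectPoints(np.array([[p[0],-p[1],-p[2]]]),np.zeros(3),np.zeros(3),K,np.array(c["dist_coeffs"]))[0].ravel()
out=[]
for n in ["side","scene"]:
    c=snap(n);a=proj(c,s["tool_pos"]);b=proj(c,[.566,.21,.129]);print(n,a,b,[(x["location"],x["confidence"]) for x in r.spot_point("big_head",n)])
    l,t=int(b[0])-35,int(b[1])-35
    im=cv2.resize(np.ascontiguousarray(c["img"][t:t+70,l:l+70,::-1]),None,fx=5.6,fy=5.6,interpolation=cv2.INTER_CUBIC)
    for q,col in((a,(0,255,255)),(b,(255,255,255))): cv2.circle(im,tuple(int(v) for v in (q-[l,t])*5.6+2.8),4,col,1)
    out.append(im)
cv2.imwrite("pics/cmp4.png",np.hstack(out))
```

```text
side [281.39730573 259.59612459] [281.94914258 262.39557145] [([264.7, 282.4], 0.95), ([271.6, 361.4], 0.7)]
scene [423.60403819 166.85261932] [421.62004456 170.51484541] [([128.1, 375.8], 0.74), ([146.1, 331.5], 0.7), ([170.3, 419.6], 0.65)]
```

View pics/cmp4.png

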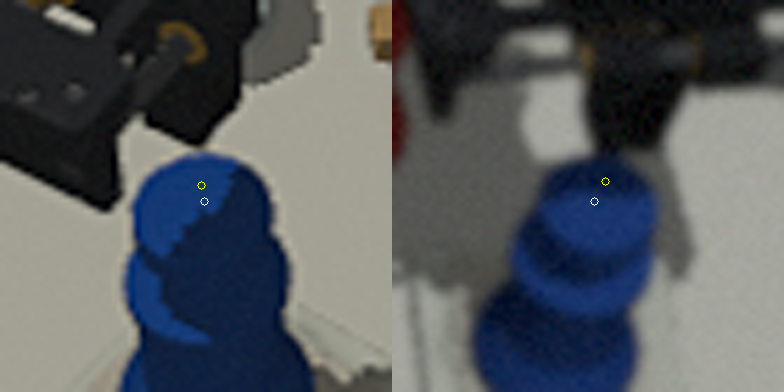

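In both views the tip looks some 10 mm higher than the reported TCP, and its sideways offset is a few mm, well inside the 24 mm radius of the head. I'll nudge it 3 mm and descend in stages, reading the force to find contact and then the stop.

```bash
python3 -m jog '[{"translation":[-0.03,-0.07,0],"twist":0,"claw":0},{"translation":[0,0,0.1],"twist":0,"claw":0},{"translation":[0,0,0.1],"twist":0,"claw":0},{"translation":[0,0,0.1],"twist":0,"claw":0},{"translation":[0,0,0.1],"twist":0,"claw":0},{"translation":[0,0,0],"twist":0,"claw":0},{"translation":[0,0,0],"twist":0,"claw":0}]'; python3 -m jog '[{"translation":[0,0,0.1],"twist":0,"claw":0},{"translation":[0,0,0.1],"twist":0,"claw":0},{"translation":[0,0,0],"twist":0,"claw":0},{"translation":[0,0,0],"twist":0,"claw":0}]'
```

```text
clock: 5.2
tool_pos: [0.565, 0.2095, 0.1235]
eef_rot: [0.168, 0.986, -0.0, -0.0]
contact_force: [-0.6, 0.5, 1.2]
opening: 0.007
clock: 5.53
tool_pos: [0.5651, 0.2094, 0.1157]
eef_rot: [0.168, 0.986, -0.0, -0.0]
contact_force: [0.6, 0.1, 0.7]
opening: 0.005
```

```bash
for i in 1; do python3 -m jog '[{"translation":[0,0,0.1],"twist":0,"claw":0},{"translation":[0,0,0],"twist":0,"claw":0},{"translation":[0,0,0],"twist":0,"claw":0}]'; done
python3 - <<'E'
from h import *
o=[]
for n,b in [("side",(282,262)),("scene",(421,170))]:
    c=snap(n);o.append(cv2.resize(np.ascontiguousarray(c["img"][b[1]-35:b[1]+35,b[0]-35:b[0]+35,::-1]),None,fx=5.6,fy=5.6,interpolation=cv2.INTER_CUBIC))
cv2.imwrite("pics/cmp5.png",np.hstack(o))
E
```

```text
clock: 5.78
tool_pos: [0.5652, 0.2094, 0.1118]
eef_rot: [0.168, 0.986, -0.0, -0.0]
contact_force: [-0.3, -0.2, 0.4]
opening: 0.003
```

View pics/cmp5.png

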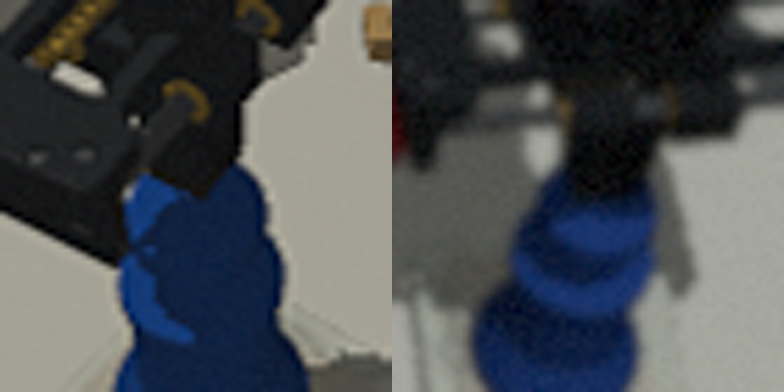

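The tip now sits at the centre of the head in both views, with contact imminent. I'll press on in small steps.

```bash
J='python3 -m jog'; 
python3 -m jog '[{"translation":[0,0,0.1],"twist":0,"claw":0},{"translation":[0,0,0],"twist":0,"claw":0},{"translation":[0,0,0],"twist":0,"claw":0}]' | grep -E 'pos|force'
python3 -m jog '[{"translation":[0,0,0.1],"twist":0,"claw":0},{"translation":[0,0,0],"twist":0,"claw":0},{"translation":[0,0,0],"twist":0,"claw":0}]' | grep -E 'pos|force'
python3 -m jog '[{"translation":[0,0,0.1],"twist":0,"claw":0},{"translation":[0,0,0],"twist":0,"claw":0},{"translation":[0,0,0],"twist":0,"claw":0}]' | grep -E 'pos|force'
```

```text
tool_pos: [0.5652, 0.2094, 0.1078]
contact_force: [-0.2, -0.5, 0.2]
tool_pos: [0.5652, 0.2094, 0.1037]
contact_force: [0.6, 0.9, -0.3]
tool_pos: [0.5652, 0.2094, 0.0997]
contact_force: [-0.4, -0.8, 1.2]
```

There's still no force, so I'll look before pressing further.

Run:
```python
from h import *
s=r.get_state();print(s["contact_force"],s["moment"],s["joint_torque"])
o=[]
for n,b in [("side",(282,262)),("scene",(421,170))]:
    c=snap(n);o.append(cv2.resize(np.ascontiguousarray(c["img"][b[1]-45:b[1]+60,b[0]-50:b[0]+50,::-1]),None,fx=4,fy=4,interpolation=cv2.INTER_CUBIC))
    print(n,[(x["location"],x["confidence"]) for x in r.spot_point("big_head",n)],[(x["location"],x["confidence"]) for x in r.spot_point("big_embosser",n)])
cv2.imwrite("pics/cmp6.png",np.hstack(o))
```

```text
[-0.41076442 -0.75971783  1.23534453] [-0.01087666 -0.05096339  0.02689636] [-9.63142666e-03 -5.34332800e+01 -1.60633296e+00 -1.13814032e+01
 -2.38069554e-02  4.41648765e-02 -3.21337830e-03]
side [([227.2, 369.7], 0.98), ([262.6, 280.9], 0.9), ([271.6, 361.8], 0.66)] [([298.2, 288.3], 0.96), ([262.3, 365.7], 0.94), ([302.7, 361.4], 0.79)]
scene [([168.8, 423.1], 0.75), ([148.9, 334.2], 0.63), ([129.8, 373.6], 0.51)] [([161.5, 374.4], 0.95), ([174.7, 333.3], 0.88), ([198.8, 413.3], 0.81)]
```

View pics/cmp6.png

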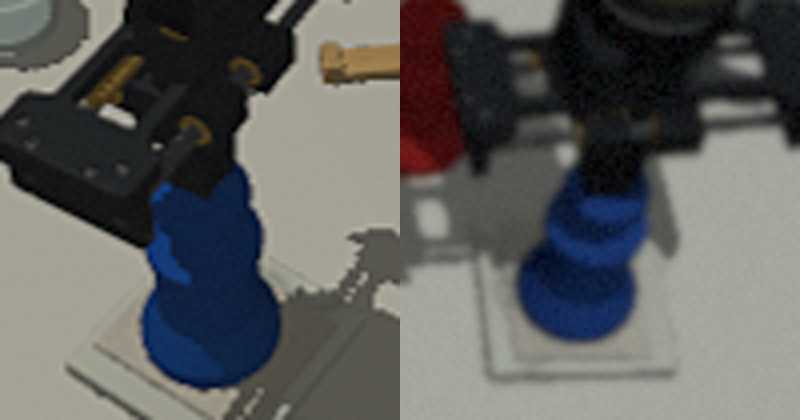

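The head has moved down relative to the collar by about 3–4 px, roughly 7 mm, although the force reads near zero. So the force reading is doubtful, and I'll watch the joint torques as well while going on in small steps.

```bash
cat > p.py <<'E'
from h import *
s=r.get_state();print(round(s["clock"],2),np.round(s["tool_pos"],4),np.round(s["contact_force"],1),np.round(np.array(s["joint_torque"])[[1,3,5]],2))
c=snap("side")
print([(np.round(x["location"],1),round(x["confidence"],2)) for x in r.spot_point("big_head","side") if abs(x["location"][1]-282)<25])
E
python3 -m jog '[{"translation":[0,0,0.1],"twist":0,"claw":0},{"translation":[0,0,0],"twist":0,"claw":0},{"translation":[0,0,0],"twist":0,"claw":0}]' >/dev/null; python3 p.py
python3 -m jog '[{"translation":[0,0,0.1],"twist":0,"claw":0},{"translation":[0,0,0],"twist":0,"claw":0},{"translation":[0,0,0],"twist":0,"claw":0}]' > /dev/null; python3 p.py
```

```text
7.18 [0.5659 0.2098 0.0961] [0.6 0.7 2. ] [-52.19 -10.44   0.24]
[(array([264.5, 283.3]), 0.59)]
7.53 [0.5658 0.2097 0.0921] [1.1 0.9 3.3] [-51.67  -9.72   0.46]
[(array([264.3, 280.8]), 0.82)]
```

```bash
python3 -m jog '[{"translation":[0,0,0.1],"twist":0,"claw":0},{"translation":[0,0,0],"twist":0,"claw":0},{"translation":[0,0,0],"twist":0,"claw":0}]' >/dev/null; python3 p.py
python3 -m jog '[{"translation":[0,0,0.1],"twist":0,"claw":0},{"translation":[0,0,0],"twist":0,"claw":0},{"translation":[0,0,0],"twist":0,"claw":0}]' > /dev/null; python3 p.py
python3 - <<'E'
from h import *
o=[]
for n,b in [("side",(282,262)),("scene",(421,170))]:
    c=snap(n);o.append(cv2.resize(np.ascontiguousarray(c["img"][b[1]-45:b[1]+60,b[0]-50:b[0]+50,::-1]),None,fx=4,fy=4,interpolation=cv2.INTER_CUBIC))
cv2.imwrite("pics/cmp7.png",cv2.convertScaleAbs(np.hstack(o),alpha=1.6))
E
```

```text
7.88 [0.5657 0.2097 0.088 ] [2.5 1.  3.6] [-51.17  -9.16   0.6 ]
[(array([268.3, 281.8]), 0.86)]
8.23 [0.5657 0.2097 0.084 ] [1.8 1.7 3.7] [-50.7   -8.68   0.71]
[(array([268. , 283.7]), 0.8)]
```

View pics/cmp7.png

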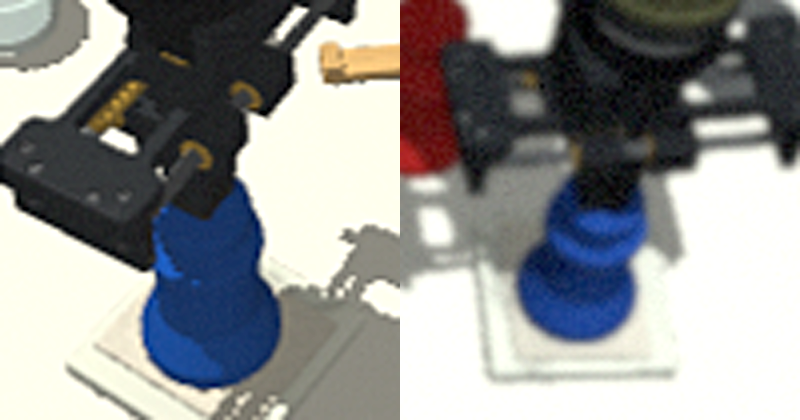

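The head is going down towards the collar, with the embosser upright and the tip centred. I'll continue to the stop, where the force should rise sharply.

```bash
python3 -m jog '[{"translation":[0,0,0.1],"twist":0,"claw":0},{"translation":[0,0,0],"twist":0,"claw":0},{"translation":[0,0,0],"twist":0,"claw":0}]' >/dev/null; python3 p.py
python3 -m jog '[{"translation":[0,0,0.05],"twist":0,"claw":0},{"translation":[0,0,0],"twist":0,"claw":0},{"translation":[0,0,0],"twist":0,"claw":0}]' > /dev/null; python3 p.py
python3 -m jog '[{"translation":[0,0,0.05],"twist":0,"claw":0},{"translation":[0,0,0],"twist":0,"claw":0},{"translation":[0,0,0],"twist":0,"claw":0}]' > /dev/null; python3 p.py
```

```text
8.68 [0.5657 0.2097 0.0802] [2.5 0.6 4.7] [-50.22  -8.26   0.79]
[(array([266.7, 280.9]), 0.8), (array([300.4, 285.8]), 0.65)]
9.03 [0.5658 0.2097 0.0783] [2.  0.9 5.1] [-50.23  -8.26   0.76]
[(array([268.2, 280.7]), 0.87), (array([297.4, 284.3]), 0.68)]
9.38 [0.5659 0.2098 0.0768] [1.1 0.7 8. ] [-49.    -8.14   0.58]
[(array([270.9, 281.6]), 0.72)]
```

The stop begins here: 8 N, with the tool lagging its command. I'll press a little more to be sure, hold for about a second while checking, and then release.

```bash
python3 -m jog '[{"translation":[0,0,0.05],"twist":0,"claw":0},{"translation":[0,0,0],"twist":0,"claw":0},{"translation":[0,0,0],"twist":0,"claw":0}]' >/dev/null; python3 p.py
python3 -m jog '[{"translation":[0,0,0.05],"twist":0,"claw":0},{"translation":[0,0,0],"twist":0,"claw":0},{"translation":[0,0,0],"twist":0,"claw":0}]' > /dev/null; python3 p.py
```

```text
9.73 [0.566  0.2098 0.0766] [-1.9 -1.4 20.3] [-41.93  -7.87  -0.54]
[(array([272.8, 283.5]), 0.85)]
10.08 [0.5662 0.2099 0.0764] [-4.2 -3.5 34.5] [-34.86  -7.6   -1.67]
[(array([271. , 283.1]), 0.66)]
```

It's hard on the stop: 34 N, and z no longer moves. Now hold, then lift straight up.

```bash
python3 -m jog '[{"translation":[0,0,-0.05],"twist":0,"claw":0},{"translation":[0,0,0],"twist":0,"claw":0},{"translation":[0,0,0],"twist":0,"claw":0},{"translation":[0,0,0],"twist":0,"claw":0},{"translation":[0,0,0],"twist":0,"claw":0},{"translation":[0,0,0],"twist":0,"claw":0}]'
python3 -m jog '[{"translation":[0,0,-0.1],"twist":0,"claw":0},{"translation":[0,0,-0.1],"twist":0,"claw":0},{"translation":[0,0,-0.1],"twist":0,"claw":0},{"translation":[0,0,-0.15],"twist":0,"claw":0},{"translation":[0,0,-0.2],"twist":0,"claw":0},{"translation":[0,0,-0.3],"twist":0,"claw":0},{"translation":[0,0,-0.4],"twist":0,"claw":0},{"translation":[0,0,-0.4],"twist":0,"claw":0},{"translation":[0,0,-0.5],"twist":0,"claw":0},{"translation":[0,0,-0.5],"twist":0,"claw":0},{"translation":[0,0,-0.5],"twist":0,"claw":0},{"translation":[0,0,-0.5],"twist":0,"claw":0},{"translation":[0,0,0],"twist":0,"claw":0},{"translation":[0,0,0],"twist":0,"claw":0},{"translation":[0,0,0],"twist":0,"claw":0}]'
python3 p.py
python3 - <<'E'
from h import *
o=[]
for n,b in [("side",(282,262)),("scene",(421,170))]:
    c=snap(n);o.append(cv2.resize(np.ascontiguousarray(c["img"][b[1]-45:b[1]+60,b[0]-50:b[0]+50,::-1]),None,fx=4,fy=4,interpolation=cv2.INTER_CUBIC))
    print(n,[(np.round(x["location"],1),z,at_z(c,*x["location"],z).round(3)) for l,z in(("big_head",.129),("big_embosser",.015),("small_embosser",.015)) for x in r.spot_point(l,n)])
cv2.imwrite("pics/cmp8.png",cv2.convertScaleAbs(np.hstack(o),alpha=1.6))
E
```

```text
clock: 10.68
tool_pos: [0.566, 0.2098, 0.0766]
eef_rot: [0.168, 0.986, 0.0, 0.001]
contact_force: [-1.8, -1.1, 21.2]
opening: 0.005
clock: 11.93
tool_pos: [0.5641, 0.2088, 0.2231]
eef_rot: [0.168, 0.986, -0.001, -0.001]
contact_force: [-0.2, 1.2, -0.6]
opening: 0.006
11.93 [0.5641 0.2088 0.2231] [-0.2  1.2 -0.6] [-51.55 -15.72   0.06]
[(array([261.4, 282. ]), 0.75)]
side [(array([228.6, 367.1]), 0.129, array([0.419, 0.093, 0.129])), (array([272.1, 361.9]), 0.129, array([0.416, 0.204, 0.129])), (array([264.8, 282.4]), 0.129, array([0.564, 0.215, 0.129])), (array([305.1, 361.3]), 0.015, array([0.41 , 0.197, 0.015])), (array([299.4, 284.8]), 0.015, array([0.565, 0.214, 0.015])), (array([260.9, 366.7]), 0.015, array([0.412, 0.082, 0.015])), (array([161. , 345.5]), 0.015, array([ 0.511, -0.267,  0.015]))]
scene [(array([145. , 331.1]), 0.129, array([0.421, 0.063, 0.129])), (array([130.7, 376.2]), 0.129, array([0.428, 0.174, 0.129])), (array([167.5, 421. ]), 0.129, array([0.559, 0.213, 0.129])), (array([199.3, 413.6]), 0.015, array([0.57 , 0.208, 0.015])), (array([175.4, 333.7]), 0.015, array([0.429, 0.068, 0.015])), (array([161.7, 373.2]), 0.015, array([0.434, 0.174, 0.015])), (array([258.4, 217. ]), 0.015, array([ 0.516, -0.261,  0.015]))]
```

View pics/cmp8.png

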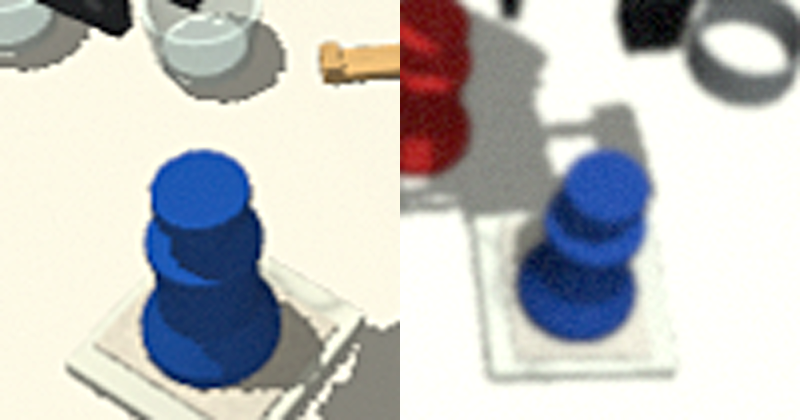

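The head has sprung back up, the embosser stands upright in place, and the gripper is well clear above it. Time to hand in.

```bash
python3 -c "
from plant import r
print(r.finish_job())"
```

```text
the job is handed in; nothing more can be done
None
```

I stamped the tag under the larger blue embosser, which stands at about (0.566, 0.210), and handed the job in at about 12 s. With the fingers shut, I pressed the plunger head straight down to its stop and held it there for about 1 s. Then I lifted straight up and clear.

**Stop:** The force rose from about 5 N to 34 N while z stayed at 0.0765, so the plunger was hard on its stop. I eased to 21 N for the rest of the hold.

**After release:** The pictures show the head back up, and the embosser upright at its old spot on the tile. The gripper is about 0.09 m above it and touching nothing. I did not go near the smaller embosser or the red look-alikes.

**What disagreed:** Contact and stop came lower in the reported TCP height than the stated sizes imply. The first clear force came near z = 0.097, where 0.129 was expected, and the stop came at 0.0765, where 0.109 was expected. The roughly 20 mm of travel between them does match the plunger's stroke. I therefore relied on force and pictures rather than the reported height. I did not find the cause of the offset.

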